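# Peel the sticking cover tray off the chip-tray stack and present it over the light pad

## Robot

A 6-joint arm with a two-finger parallel gripper is mounted at the origin on the work surface. World frame = base frame: x ahead of the robot, y to its left, z up, the work surface at z = 0. Lengths are in mm, angles in rad, forces in N, time in s.
With the tool pointing down it reaches from about 325 to 900 mm from the base axis. Payload 3.5 kg.
Tool frame: the origin (TCP) lies on the centre line of the jaws, within the pads' length; the fingertips stand 11 mm ahead of it and the grasp point (between the pads) lies 8 mm behind it; z points along the fingers, y is the line along which they close (so a half turn about z gives the same grasp; the last joint's range is limited). The gripper opens to 85 mm and grips with 20 to 120 N. Pads are 22 mm wide; open, the fingers measure 114 mm over their backs; the gripper's body (76 mm by 85 mm) begins 54 mm behind the grasp point. The pads swing forward as they close: fully open they stand 13 mm farther back than shut.
Start: joints at [-1.421, 0.276, -0.026, 1.268, 0, 1.467], TCP at [156.31, -605.135, 205.713] pointing down, gripper open.
Joint ranges: [-3.12, 3.12], [-0.85, 1.88], [-1.08, 1.24], [-1.95, 2.15], [-1.57, 1.53], [-3.14, 3.14]. Speed limits (rad/s): [2.57, 2.57, 3.14, 3.14, 3.14, 3.14].

## Interface

Orientations are given as a rotation vector (axis times angle).
In Python, from station import manip gives the robot as it stands.
- The arm moves only by the tool send_rows, never from a script. Its argument "commands" is a list of rows, each a list of 3 entries, a list of its own where there are three numbers: the shift along the world's x, y, z in m, then the turn, a rotation vector about the world's x, y, z in degrees, then the gripper's target within -1 to 1 (fully open at 1, half-way at 0, shut at -1). In form: [[[tx, ty, tz], [wx, wy, wz], jaw], ...]. A call has 1 to 10 rows; each row is the pose to reach, as a shift and turn from the pose commanded when the call began; what a row does not reach only later rows make up. A row lasts 1/10 s, in which the tool goes at most 50 mm and 8.59 degrees, less where a joint would pass 70% of its speed; a pose out of reach is approached as far as the arm can. A call with a gripper value outside its range is refused whole. The fingers move at their own pace and stop on an object; "force" is the grip in N (left out, the last holds). Time passes only in rows, so rows that repeat a pose let the fingers close. It gives the time, the measured TCP pose, the force, the opening and the grip force at its end, in the units of the state.
- manip.read_state(): the state, without advancing time (a new reading comes with each control period).
- manip.grab_frame(name): name is "side" or "top"; returns a dict with "img" (480x640x3 uint8, red, green, blue), "intrinsics" (3x3 intrinsics, pixels), "D" ([k1, k2, p1, p2, k3] as OpenCV has them; the pictures are not rectified), "R" (3x3) and "t" (3): a world point X has camera coordinates R X + t. Camera axes: x right, y down, z forward; pixel columns grow to the right and rows downward; lengths in mm; the calibration is good to about 2 mm. A picture is of the moment at which its call begins. There is no depth.
- manip.finish_job(): hands the job in; it is judged then, once.
The state is a dict: "t": time; "qpos": joint angles; "qvel": joint speeds; "joint_efforts": joint torques, N m; "eef_pos": TCP position; "tcp_rot": TCP orientation; "force": force on the tool from outside, world axes, zero at the start; "moment": the same for the moment, N m; "width": opening from 0.0 (shut) to 1.0 (fully open); "finger_force": force on a finger pad.
Only numpy, scipy, OpenCV 4.12 (cv2) and the standard library are available. Lean on these libraries where they do the work, as an engineer would, in place of code of your own. Each camera call takes 0.05 s, during which the arm holds its last target. There are 200 camera calls.

## Task

The white cover tray sticks to the top of the white tray stack. Peel it off by the teal tab: raise that corner first by a good finger's breadth (2 cm), tilting the tray while its opposite corner stays down on the stack, then lift it clear and present it, level and steady, above the middle of the light pad, about a hand's breadth above the pad and not touching it. Finish while still holding it there with the gripper; leave the black stack and the other things on the bench where they are.

Things in the scene. Friction and masses are not known exactly. Their poses are not given: they have to be found in the camera images.
- cover: white formed cover tray, 104 x 104 mm, about 120 g, loose but clipped down on the white stack. Origin: centre of the underside of its pocket; z up, x and y along its sides. The pocket (84 x 84 mm, 9 mm deep) nests with 3 mm play in the tray below; a flat rim, 9 to 12 mm above the origin, rests on the stack. An upright teal tab stands at its (+x,+y) corner
- cover_tab (a point): centre of the top of the teal tab, at the cover's own (54.5, 54.5, 50) mm. The tab is an upright fin 26 mm long along the tray's diagonal, 10 mm thick, rising 38 mm above the rim: pinch it from above across its 10 mm thickness, a finger either side of the diagonal. Held firmly, the tray tilts with the gripper; pulled straight up with the gripper upright it comes off almost level
- cover_tab_corner (a point): underside of the cover's rim at the tab corner, own (52, 52, 9) mm
- cover_far_corner (a point): underside of the cover's rim at the opposite corner, own (-52, -52, 9) mm
- cover_middle (a point): middle of the cover, on its pocket floor, 2 mm above its origin
- white_stack: white trays below the cover, fixed in a black 134 x 134 x 12 mm dock; origin: centre of its underside on the bench, axes parallel to the seated cover's. Top rim 56 mm high; seated cover: origin 47, rim top 59, tab top 97 mm high. Steel spring clips, 68 mm high, overlap the middles of the cover's four edges; each gives way outward at about 4 N, once the rim there has risen some 4 mm
- black_stack: a like stack of black trays with an orange tab in a grey dock, all one fixed piece, 134 x 134 mm and 97 mm high at its tab; not to be used; origin at the centre of its underside
- light_pad: low light pad with a bright white face and black frame, fixed, 150 x 150 x 18 mm; origin at the centre of its underside on the bench
- pad_middle (a point): centre of the light pad's bright face, 18 mm above the bench
- amber_bottle: bystander: amber bottle, 64 mm wide, 130 mm tall, loose; origin at its foot
- beaker: bystander: glass beaker, 70 mm wide, 85 mm tall, loose; origin at its foot
- vial: bystander: clear vial with yellow cap, 26 mm wide, 50 mm tall, loose; origin at its foot
- screwdriver: bystander: screwdriver with red handle, 160 mm long, lying; origin under its middle
- test_cell: bystander: white block-shaped test cell, 90 x 62 x 25 mm, loose; origin at the centre of its underside
- wash_bottle: bystander: white bottle with red cap, 68 mm wide, 150 mm tall, loose; origin at its foot
Things that resemble listed ones, but are neither listed nor needed, are in the scene too. Leave any orange look-alike of the cover alone.

How it is judged (in metres and radians):
On the way, in this order (a step that is already met when the one before it is completed fails the run):
1. tab corner up over 15 mm, opposite corner still down (within 6 mm) (z of cover_tab_corner in the frame of white_stack above 0.071 m and z of cover_far_corner in the frame of white_stack below 0.062 m and horizontal distance between cover_far_corner and white_stack below 0.09 m), for 0.1 s.
2. the cover is clear of the stack (z of each of cover_far_corner, cover_tab_corner in the frame of white_stack above 0.075 m and contact force between cover and white_stack below 0.05 N), for 0.2 s.
At the end, for the whole second after the job is handed in: the gripper still holds the cover tray, at rest (under 30 mm/s), upside up and level within 17 degrees, its middle within 35 mm of the light pad's middle seen from above and 50 to 220 mm above the pad's face, touching the pad nowhere (horizontal distance between cover_middle and pad_middle below 0.035 m and height (world z) of cover_middle between 0.068 and 0.238 m and angle between cover's own z axis and vertical below 0.3 rad and linear speed of cover below 0.03 m/s and contact force between cover and the fingers above 1 N and contact force between cover and light_pad below 0.05 N); the arm keeps its last pose, push and grip.
It fails at once if a bystander is disturbed (moved more than 30 mm) (distance of any of amber_bottle, beaker, vial, screwdriver, test_cell, wash_bottle from where it was at the start of the episode above 0.03 m).
It also fails if it takes over 45 s, if anything falls off the work surface, if the arm or the gripper's body presses on something with over 40 N, if the wrist force passes 120 N, or if a joint passes its speed limit or range.

## Working session

There is one attempt and no reset: what is moved stays moved. The work goes in short steps, Python scripts to look and compute and a tool call to move; the robot and the scene stay as the last step left them, time stands still between calls to the robot, and variables do not carry over. Pictures are saved under pics/ and viewed, at most 10 in all, crops included, and the job is handed in when it is done.

Besides the shell and the picture viewer there is one more tool, called by a JSON object that holds its "op" and its "data". send_rows: Moves the arm, as the interface text tells. Its arguments: {"type":"object","properties":{"commands":{"type":"array","items":{"type":"array"}},"force":{"type":"number"}},"required":["commands"]}

```bash
mkdir -p pics
cat > h.py <<'E'
import cv2, numpy as np
from station import manip
def grab(n):
    f=manip.grab_frame(n); return f
def save(f,name): cv2.imwrite('pics/'+name+'.png',cv2.cvtColor(f['img'],cv2.COLOR_RGB2BGR))
def ray(f,uv,z):
    K=np.array(f['intrinsics']);R=np.array(f['R']);t=np.array(f['t']).ravel()
    p=cv2.undistortPoints(np.array(uv,float).reshape(-1,1,2),K,np.array(f['D'],float)).reshape(-1,2)
    d=np.c_[p,np.ones(len(p))]@R; c=-R.T@t
    return c+d*((np.asarray(z)-c[2])/d[:,2])[:,None]
def proj(f,X):
    return cv2.projectPoints(np.array(X,float).reshape(-1,1,3),cv2.Rodrigues(np.array(f['R']))[0],np.array(f['t'],float),np.array(f['intrinsics']),np.array(f['D'],float))[0].reshape(-1,2)
E
python3 - <<'E'
from h import *
for n in('top','side'):
    f=grab(n); save(f,n+'0'); R=np.array(f['R']); print(n,(-R.T@np.array(f['t']).ravel()).round(),R[2].round(2))
    h=cv2.cvtColor(f['img'],cv2.COLOR_RGB2HSV)
    m=cv2.inRange(h,(78,80,40),(100,255,255))
    N,l,s,c=cv2.connectedComponentsWithStats(m)
    for i in range(1,N):
        if s[i,4]>15: print(s[i],c[i].round(1))
print(manip.read_state())
E
```

```text
top [ 411.   24. 1652.] [ 0.07  0.   -1.  ]
[471 148   6  11  50] [473.7 153. ]
[335 192   6  11  43] [337.2 197.4]
[170 317   6   9  44] [172.2 321.2]
[446 328  10   7  44] [450.  330.9]
[ 316  447   46   33 1232] [338.4 465.1]
side [404. 977. 891.] [ 0.1  -0.76 -0.64]
[441   0  27   4 103] [454.3   1.4]
[237 149  10  15 114] [241.6 155.7]
[ 577  153   63   31 1370] [607.3 168.3]
[424 175   8  16 101] [427.3 182.5]
[252 227  13  17 180] [258.2 234.4]
[581 248  15   4  17] [587.8 249.8]
[404 445  18  20 303] [412.3 454.2]
{'t': 0.1, 'qpos': array([-1.42137141e+00,  2.77089015e-01, -2.77358018e-02,  1.26801033e+00,
        3.82596911e-05,  1.46741065e+00]), 'qvel': array([-0.00017361, -0.00220427,  0.00411469, -0.00030026,  0.00114004,
        0.00059033]), 'joint_efforts': array([ 5.17189783e-04, -4.46708608e+01,  2.96128142e+01,  8.45092291e-03,
       -2.82051417e-05, -1.70897962e-06]), 'eef_pos': array([ 156.22664805, -604.37953248,  204.65539633]), 'tcp_rot': array([-3.11450451e+00, -3.95800136e-01,  1.36244985e-05]), 'force': array([-0.4285874 , -0.57367965, -0.47571856]), 'moment': array([-0.01346504,  0.04300013,  0.02677339]), 'finger_force': 0.0, 'width': 0.9966372574087692}
```

View pics/top0.png

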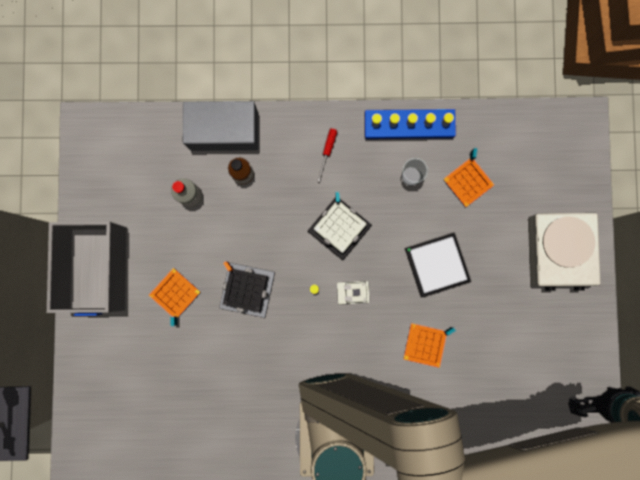

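View pics/side0.png

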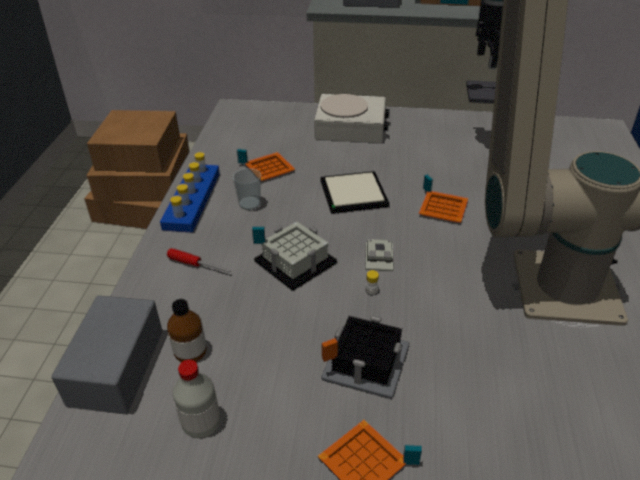

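Candidates for the cover in the top view: white tray with teal tab at (340,228), tab at (337,197). Look-alikes are the orange trays with teal tabs at (469,183), (175,293) and (426,345), and the black stack with an orange tab at (247,290). By the description I choose the white one. Now I'll measure it and check a close crop.

Run:
```python
from h import *
ft=grab('top'); fs=grab('side')
def comp(f,lo,hi,pt,win,close=0):
    h=cv2.cvtColor(f['img'],cv2.COLOR_RGB2HSV); m=cv2.inRange(h,lo,hi)
    k=np.zeros_like(m); cv2.rectangle(k,(pt[0]-win,pt[1]-win),(pt[0]+win,pt[1]+win),255,-1); m&=k
    if close: m=cv2.morphologyEx(m,cv2.MORPH_CLOSE,np.ones((close,close)))
    c=max(cv2.findContours(m,0,2)[0],key=cv2.contourArea); return c.reshape(-1,2),m
def rect(f,c,z):
    w=ray(f,c,np.full(len(c),z))[:,:2]; r=cv2.minAreaRect(w.astype(np.float32)); return r
for name,f,pp in(('top',ft,[(340,228),(438,265)]),('side',fs,[(296,250),(354,190)])):
    c,_=comp(f,(0,0,150),(180,60,255),pp[0],38,3); print(name,'tray',rect(f,c,59))
    c,_=comp(f,(0,0,150),(180,80,255),pp[1],40,3); print(name,'pad',rect(f,c,18))
    c,_=comp(f,(0,0,0),(180,255,60),pp[0],42,0); h=cv2.convexHull(c).reshape(-1,2);print(name,'dock',rect(f,h,12))
tt,_=comp(ft,(78,80,40),(100,255,255),(337,197),12); ts,_=comp(fs,(78,80,40),(100,255,255),(258,234),16)
print('tabtop',tt.tolist(),ray(ft,[tt.mean(0)],[90]),'tabside',ts.tolist())
print('side tab rays z=97',ray(fs,[[252,227],[264,228]],[97,97]))
a=cv2.resize(ft['img'][180:275,290:390],(400,380),interpolation=2); b=cv2.resize(fs['img'][215:310,245:345],(400,380),interpolation=2)
save({'img':np.hstack([a,b])},'crop1')
```

```text
top tray ((588.5036010742188, -13.768417358398438), (107.6659927368164, 105.9788818359375), 49.945655822753906)
top pad ((481.98333740234375, -292.9169921875), (127.1476058959961, 126.2298355102539), 17.321678161621094)
top dock ((543.4359130859375, 11.0123291015625), (143.06076049804688, 63.04623794555664), 73.7034683227539)
side tray ((528.1795654296875, -21.55561065673828), (2.6767513751983643, 7.66689920425415), 58.39947509765625)
side pad ((482.3224182128906, -294.57061767578125), (123.18021392822266, 120.43950653076172), 17.061725616455078)
side dock ((588.7550659179688, -8.294921875), (138.45782470703125, 140.28005981445312), 49.40789031982422)
tabtop [[336, 192], [336, 196], [335, 197], [335, 200], [337, 202], [338, 202], [340, 200], [339, 199], [339, 196], [338, 195], [338, 192]] [[664.68161388  -6.87745104  90.        ]] tabside [[253, 227], [252, 228], [252, 229], [253, 230], [253, 237], [254, 238], [254, 242], [258, 242], [259, 243], [260, 242], [261, 243], [262, 242], [263, 242], [264, 241], [264, 237], [263, 236], [263, 227]]
side tab rays z=97 [[679.93875718  -9.17501809  97.        ]
 [653.58342895  -8.60400792  97.        ]]
```

View pics/crop1.png

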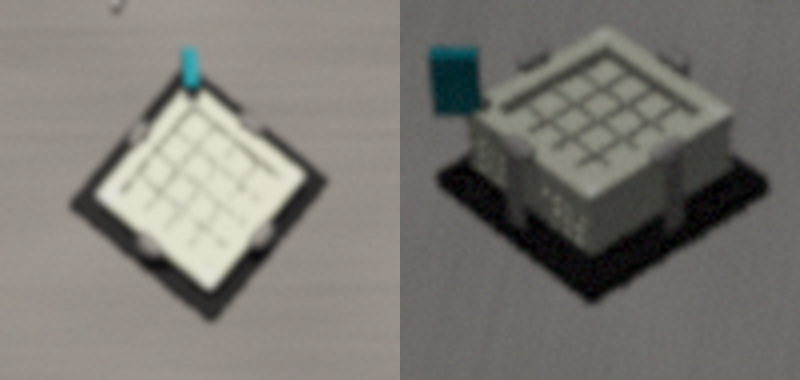

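The crop shows the white cover on its black dock (top-view centre about (340,228)), with clips at mid-edges and the teal fin at (337,197). The fin lies nearly along world x, at about (666,-7.5). The choice is confirmed. Next I move above the tab.

{"op": "send_rows", "data": {"commands": [[[0.25,0.295,0.03],[0,0,-5],0.6],[[0.25,0.295,0.03],[0,0,-10],0.6],[[0.25,0.295,0.03],[0,0,-10],0.6],[[0.25,0.295,0.03],[0,0,-10],0.6],[[0.25,0.295,0.03],[0,0,-10],0.6],[[0.25,0.295,0.03],[0,0,-10],0.6],[[0.25,0.295,0.03],[0,0,-10],0.6],[[0.25,0.295,0.03],[0,0,-10],0.6],[[0.25,0.295,0.03],[0,0,-10],0.6]], "force": 110}}

```text
t: 1.1
eef_pos: [408.6, -306.8, 236.2]
tcp_rot: [-3.138, -0.132, -0.002]
force: [0.0, -0.8, 0.6]
width: 0.798
finger_force: 0.0
```

{"op": "send_rows", "data": {"commands": [[[0.26,0.303,-0.09],[0,0,0],0.2],[[0.26,0.303,-0.09],[0,0,0],0.2],[[0.26,0.303,-0.09],[0,0,0],0.2],[[0.26,0.303,-0.09],[0,0,0],0.2],[[0.26,0.303,-0.09],[0,0,0],0.2],[[0.26,0.303,-0.09],[0,0,0],0.2],[[0.26,0.303,-0.09],[0,0,0],0.2],[[0.26,0.303,-0.09],[0,0,0],0.2],[[0.26,0.303,-0.09],[0,0,0],0.2],[[0.26,0.303,-0.09],[0,0,0],0.2]]}}

```text
t: 2.1
eef_pos: [666.3, -6.4, 144.3]
tcp_rot: [3.139, 0.126, -0.003]
force: [-0.1, -0.6, -0.1]
width: 0.601
finger_force: 0.0
```

Run:
```python
from h import *
fs=grab('side'); ft=grab('top')
print(proj(fs,[[666,-7.5,97],[679,-6.5,97],[653,-8.5,97],[666,-7.5,59]]).round(1).tolist(), proj(ft,[[666,-7.5,97]]).round(1))
b=cv2.resize(fs['img'][180:300,200:340],(700,600),interpolation=2); save({'img':b},'crop2')
```

```text
[[258.2, 227.9], [252.2, 227.8], [264.3, 228.0], [259.5, 241.6]] [[337.6 196.5]]
```

View pics/crop2.png

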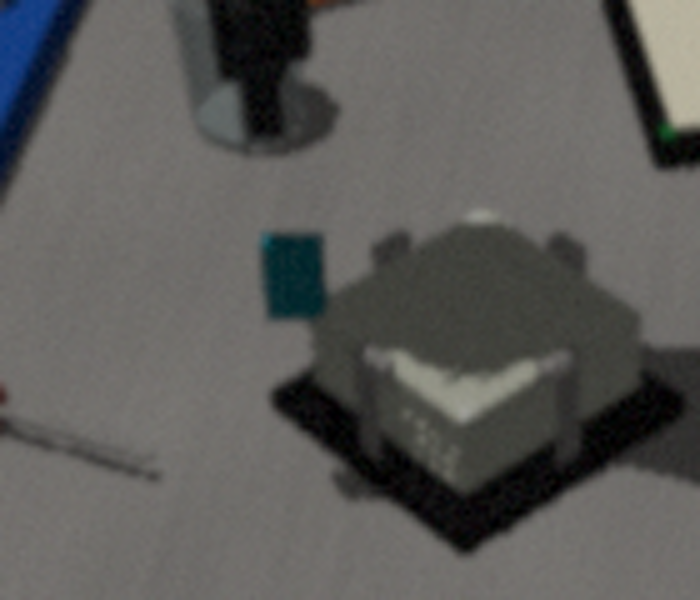

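Run:
```python
from h import *
fs=grab('side')
P=[[666.3,y,z] for y in(22,-6.4,-35) for z in(133,140,160)]
print(np.c_[P,((proj(fs,P)-[200,180])*5).round()])
save({'img':cv2.resize(fs['img'][100:260,180:340],(600,600),interpolation=2)},'crop3')
```

```text
[[666.3  22.  133.  270.  215. ]
 [666.3  22.  140.  268.  202. ]
 [666.3  22.  160.  264.  163. ]
 [666.3  -6.4 133.  283.  174. ]
 [666.3  -6.4 140.  282.  161. ]
 [666.3  -6.4 160.  279.  122. ]
 [666.3 -35.  133.  297.  134. ]
 [666.3 -35.  140.  296.  121. ]
 [666.3 -35.  160.  292.   82. ]]
```

View pics/crop3.png

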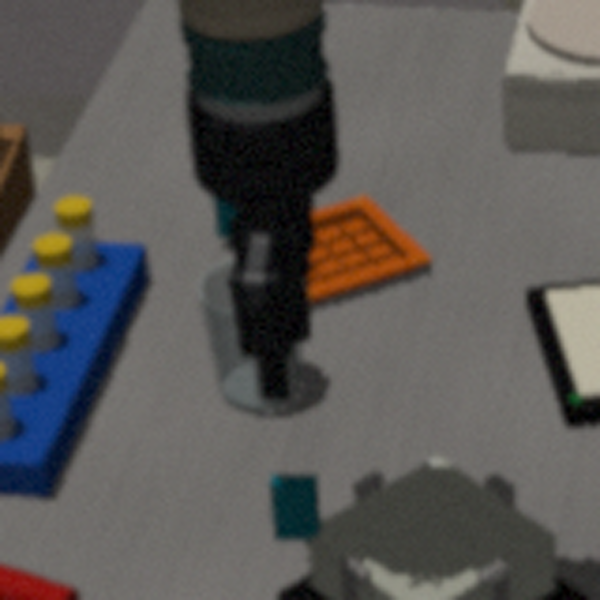

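Run:
```python
from h import *
print({k:np.round(v,3) for k,v in manip.read_state().items() if k in('t','eef_pos','qpos','width')})
fs=grab('side'); a=cv2.cvtColor(cv2.imread('pics/side0.png'),cv2.COLOR_BGR2RGB)
d=cv2.absdiff(fs['img'],a).max(2)
x=np.array([254,206])
for r in range(186,232,2): print(r,d[r,240:270:2],fs['img'][r,248:262:4,0])
```

```text
{'t': np.float64(2.25), 'qpos': array([-1.100e-01,  3.810e-01, -1.000e-02,  1.180e+00, -1.000e-03,
        2.955e+00]), 'eef_pos': array([665.57 ,  -8.708, 146.051]), 'width': np.float64(0.597)}
186 [ 2 12 64 69 72 72 70 71 68 62 75 56  4  5  7] [ 8  7 14 16]
188 [ 2  4 52 70 62 64 77 75 79 62 85 59  2  2  4] [17  2  0  5]
190 [ 3  5 48 79 71 59 65 68 72 64 57 26  6  1  6] [ 5 18 12 35]
192 [ 3  3 43 67 72 82 67 76 73 31  2  4  2  6  3] [ 6 12  8 86]
194 [ 1  3 20 39 53 58 69 69 54 25  5  3  4  6  6] [25 15 26 90]
196 [ 4  1  4  1 32 73 79 61 38 11  4  4  2  5  9] [56  4 36 74]
198 [ 3  3  4  6 33 84 91 83 54 18  2  2  4  8  4] [63  5 33 49]
200 [ 3  3  4  7 30 80 88 99 78 38  9  3  8  7  1] [69 14 23 48]
202 [ 4  4  2  1 22 69 91 90 69 34 11  2  9  2  9] [76  9 28 51]
204 [ 4  6  4  5 20 65 81 99 74 30  5  4  6  2  5] [78 14 16 53]
206 [ 4  7  5  4  8 35 50 55 34 12  4  4  2  6  3] [87 46 44 54]
208 [3 6 2 5 8 2 5 2 5 2 2 2 3 7 6] [80 68 58 46]
210 [6 9 6 5 4 3 1 3 2 7 3 5 9 4 5] [76 76 58 89]
212 [8 6 5 2 4 5 7 2 6 4 4 6 3 4 6] [107 106 107 105]
214 [2 8 5 4 5 7 8 6 4 7 7 5 2 4 3] [110 109 109 108]
216 [ 7  4  1  9  3  2  3  6 10  6  5  1  8  3  4] [110 111 111 108]
218 [3 4 8 3 5 3 6 1 2 5 3 8 1 5 6] [109 110 106 108]
220 [5 4 2 7 1 4 5 6 4 4 2 4 8 7 5] [108 107 109 108]
222 [8 5 6 5 5 4 3 5 6 7 5 3 5 5 4] [110 111 108 108]
224 [6 2 9 2 4 9 8 6 3 4 5 3 5 3 6] [110 112 108 110]
226 [ 6  8  6  2  5  4  3 12 17 17 18 14  5  4  5] [112  88  73  73]
228 [ 7  6  2  6  4  3  7 13 39 43 39 45  7  5  3] [112  59  14  10]
230 [ 4  2  8  3  2  7  5  2  3  7 12  2  2  6  4] [112  57   6   1]
```

The picture puts the fingertip at side pixel (253,206), higher than the state's z suggests. I'll go down only as far as is safe under either reading, narrow the jaws, and check again.

{"op": "send_rows", "data": {"commands": [[[0,0,-0.03],[0,0,0],-0.2],[[0,0,-0.03],[0,0,0],-0.2],[[0,0,-0.03],[0,0,0],-0.2],[[0,0,-0.03],[0,0,0],-0.2],[[0,0,-0.03],[0,0,0],-0.2]]}}

```text
t: 2.8
eef_pos: [667.2, -7.6, 117.3]
tcp_rot: [3.139, 0.122, 0.004]
force: [0.3, 0.7, -0.1]
width: 0.398
finger_force: 0.0
```

Run:
```python
from h import *
fs=grab('side'); a=cv2.cvtColor(cv2.imread('pics/side0.png'),cv2.COLOR_BGR2RGB)
d=cv2.absdiff(fs['img'],a).max(2)
for r in range(200,246,2): print(r,d[r,240:270:2])
print(proj(fs,[[666,y,z] for y in(13,10,-25) for z in(105,110,135)]).round(1).tolist())
save({'img':cv2.resize(fs['img'][140:290,190:340],(600,600),interpolation=2)},'crop4')
```

```text
200 [ 5  5 30 90 89 92 81 93 85 85 46 20  4  6  2]
202 [ 8  3 19 83 81 76 87 86 81 69 60 17  6  2 11]
204 [ 7  4  7 57 78 78 85 96 87 45 39 10  4  3  8]
206 [ 4  7  3  8 23 70 84 80 71 24 18  2  3  5  5]
208 [ 7  5  5  3  4 44 66 59 39  2  3  2  5  4  3]
210 [ 7  6  2  5  2 34 60 52 46 29 17  4  6  8  2]
212 [ 4  7  6  3  4 57 90 94 96 57 28  6  2  4  8]
214 [ 1  5  7  5  2 47 85 92 92 58 21  3  1  6  3]
216 [ 8  4  5  9  2 24 50 49 47 38  7  3 10  2  1]
218 [3 5 5 4 6 1 2 3 6 2 4 4 2 4 7]
220 [5 5 1 5 3 3 3 3 4 6 1 2 7 7 7]
222 [6 7 5 4 3 6 4 6 6 7 7 3 6 3 4]
224 [ 5  5  4  3  5 10  8  7  2  3  5  3  7  5  2]
226 [ 6  7  7  4  3  5 11 19 16 17 15 14  5  7  8]
228 [ 7  5  4  5  3  3 25 43 39 41 43 46  9  5  2]
230 [ 4  2  8  5  3  7  5  8  4  5  7 12  2  2  7]
232 [ 6  8  6  4  7  2  2  3  1 16  1  6  5  2  7]
234 [ 8  5  4  2  6  8  3  3 18  5  2  3  6  4  4]
236 [ 4  6  3  4  6  2  5  8  6 16  6  3  7  3  6]
238 [ 8  6  3  5  4  6  3 11  3 11  3  5  2 28 63]
240 [ 4  5  5  1  3  7  6  2  1  3  4  1  6  4 59]
242 [ 5  9  2  6  4  5  3 12  3  5  8 11 22 21 63]
244 [ 7  3  2  5  6  7  3  3  3  3  3  5 29 62 75]
[[256.0, 230.9], [255.8, 229.1], [254.9, 219.6], [256.3, 230.0], [256.1, 228.2], [255.2, 218.7], [259.6, 220.0], [259.4, 218.2], [258.5, 208.8]]
```

View pics/crop4.png

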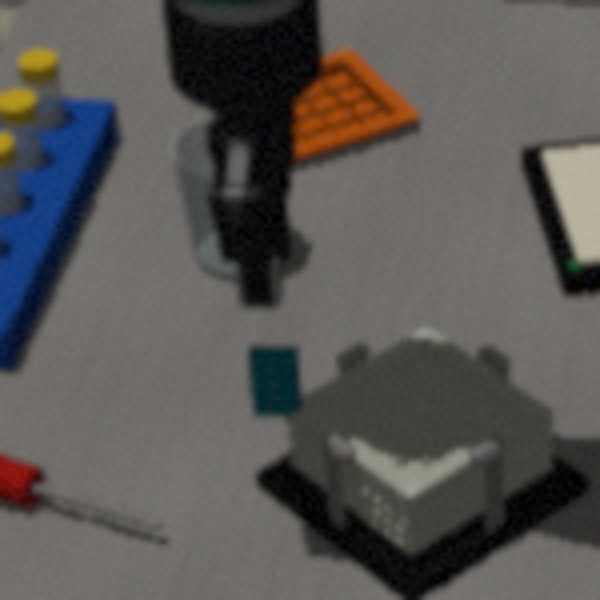

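Run:
```python
from h import *
ft=grab('top'); print(proj(ft,[[666,-7.5,97],[666,-7.5,115],[666,15,115],[666,-30,115],[666,15,145],[666,-30,145]]).round(1).tolist())
save({'img':cv2.resize(ft['img'][130:290,260:420],(600,600),interpolation=2)},'crop5')
```

```text
[[337.6, 196.5], [337.8, 195.4], [329.4, 195.5], [346.1, 195.3], [329.5, 193.6], [346.5, 193.4]]
```

View pics/crop5.png

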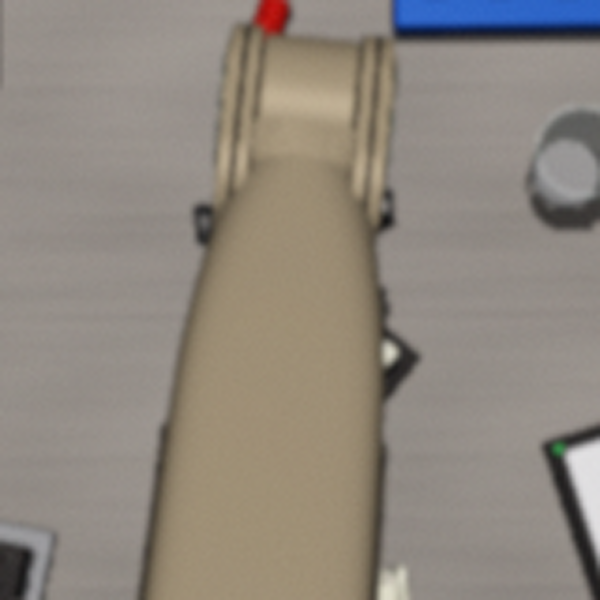

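The side crop shows a fingertip at (254,216) above the tab. The top crop shows the knuckles at (315,190) and (363,185), straddling the tab's column of 338, so y is right. I'll carry on down in guarded steps.

{"op": "send_rows", "data": {"commands": [[[0,0,-0.01],[0,0,0],-0.2],[[0,0,-0.02],[0,0,0],-0.2],[[0,0,-0.025],[0,0,0],-0.2],[[0,0,-0.025],[0,0,0],-0.2],[[0,0,-0.025],[0,0,0],-0.2]]}}

```text
t: 3.4
eef_pos: [666.0, -7.1, 90.1]
tcp_rot: [-3.139, -0.123, 0.002]
force: [-0.1, 0.3, -0.3]
width: 0.401
finger_force: 0.0
```

Run:
```python
from h import *
fs=grab('side'); a=cv2.cvtColor(cv2.imread('pics/side0.png'),cv2.COLOR_BGR2RGB)
d=cv2.absdiff(fs['img'],a).max(2)
for r in range(208,250,2): print(r,d[r,240:270:2])
save({'img':cv2.resize(fs['img'][160:270,200:330],(650,550),interpolation=2)},'crop6')
```

```text
208 [ 4  4  5 55 71 61 69 58 46 43 42 51  9  6  4]
210 [ 4  8  2 44 62 62 68 58 47 69 78 95 11  5  5]
212 [ 5 12  3 44 96 88 91 99 95 98 95 87 23  6  4]
214 [  6   7   6  30  84  89  92  98 101  91  76  71  16   9   3]
216 [ 8  3  6  1 44 61 90 99 92 80 56 25  3  2  3]
218 [  2   9   6   4   3  26  77  99 100  81  47   3   2   6   9]
220 [  5   3   2   6   2  18  76 106  89  92  54   9   6   9   7]
222 [  6   6   5   2   3  14  77 104  86  87  55  10   5   3   2]
224 [10  5  9  7  6  2 67 97 99 93 54 11  4  4  8]
226 [ 9  8  5  3  1  2 42 64 64 68 45 18  5  5 11]
228 [ 6  5  3  2  5  2 26 44 43 40 40 47  9  4  4]
230 [ 3  3  6  5  3  6  4 11  7  5  6  7  3  3  7]
232 [ 5  9  6  5  4  5  4  3  6 10  3  5  3  5  7]
234 [ 6  4  7  6  9  5  7  3 17  5  6  4  5  4  4]
236 [6 7 4 4 6 1 7 1 4 3 2 7 3 4 3]
238 [ 7  3  6  5  2  7  5 10  8 12  7  6  3 25 59]
240 [ 4  6  5  5  6  7  6  3  4  3  4 12  2  3 60]
242 [ 5  9  2  6  5  7  3  8  4  2  1 11 19 24 62]
244 [ 8  4  4  6  6  5  2  2  6  3  1  5 31 66 75]
246 [ 9  4  6  9  5  7  2  6  5  5  8  8 11 31 61]
248 [ 6  8  4  7  9  7  5  3  8  2  7  4  1  5 12]
```

View pics/crop6.png

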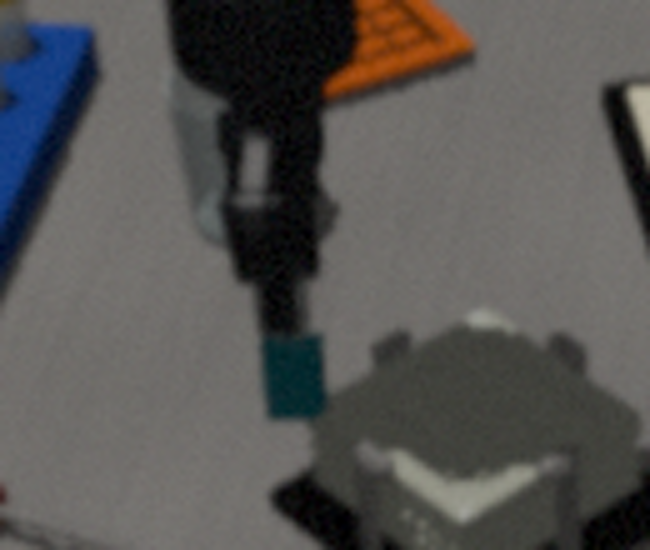

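The crop shows the near fingertip at (256,226), level with the tab's top edge and not yet overlapping it. Going 14 mm lower is safe either way.

{"op": "send_rows", "data": {"commands": [[[0,0,-0.008],[0,0,0],-0.2],[[0,0,-0.014],[0,0,0],-0.2],[[0,0,-0.014],[0,0,0],-0.2],[[0,0,-0.014],[0,0,0],-0.2]]}}

```text
t: 3.85
eef_pos: [665.9, -7.1, 76.2]
tcp_rot: [-3.139, -0.123, 0.001]
force: [-0.3, -0.8, -0.2]
width: 0.401
finger_force: 0.0
```

Run:
```python
from h import *
fs=grab('side')
im=fs['img'].astype(int)
for r in range(214,250,2): print(r,[tuple(im[r,c]) if 0 else '%d/%d'%(im[r,c,0],im[r,c,2]) for c in range(246,270,2)])
```

```text
214 ['58/54', '17/18', '11/10', '17/20', '11/9', '16/16', '7/12', '12/10', '0/6', '73/69', '109/103', '110/104']
216 ['74/70', '15/13', '17/18', '15/17', '4/3', '11/13', '14/13', '6/2', '9/10', '68/64', '109/102', '111/106']
218 ['94/89', '26/24', '4/3', '0/0', '15/22', '14/17', '15/13', '18/18', '19/20', '63/59', '107/101', '111/105']
220 ['104/98', '36/36', '17/21', '15/19', '12/18', '19/17', '11/12', '32/32', '44/42', '88/84', '108/104', '109/106']
222 ['107/103', '91/87', '80/76', '29/28', '7/14', '6/11', '13/17', '49/46', '91/86', '106/104', '111/107', '113/107']
224 ['112/106', '110/105', '102/98', '39/40', '15/16', '5/6', '15/19', '53/52', '95/90', '108/103', '111/106', '112/107']
226 ['110/104', '112/106', '104/97', '43/44', '12/15', '14/18', '14/16', '46/47', '70/73', '88/90', '116/110', '111/106']
228 ['111/107', '112/108', '108/102', '54/52', '14/12', '13/12', '17/19', '47/49', '31/45', '67/75', '112/106', '114/107']
230 ['111/107', '110/105', '110/103', '65/64', '9/13', '20/18', '12/13', '42/44', '29/46', '63/72', '111/104', '114/107']
232 ['113/108', '114/109', '111/106'
[... 351 characters left out ...]
 '109/102', '80/87', '7/47', '8/47', '1/46', '7/46', '4/46', '28/47', '83/81', '74/70']
240 ['110/107', '111/106', '114/107', '95/96', '18/48', '1/48', '4/45', '1/41', '6/45', '16/43', '61/59', '63/59']
242 ['115/113', '114/108', '115/110', '106/102', '22/50', '14/51', '9/48', '8/48', '14/49', '33/49', '64/60', '67/63']
244 ['113/109', '111/106', '115/110', '109/105', '87/89', '87/88', '88/90', '82/85', '54/59', '62/60', '69/65', '65/60']
246 ['110/106', '112/108', '113/108', '112/107', '112/106', '112/107', '113/108', '111/104', '81/76', '62/57', '61/56', '63/58']
248 ['115/108', '114/111', '113/108', '111/106', '114/109', '111/105', '114/106', '109/106', '83/76', '66/62', '65/61', '61/56']
```

{"op": "send_rows", "data": {"commands": [[[0,0,-0.008],[0,0,0],-0.2],[[0,0,-0.016],[0,0,0],-0.2],[[0,0,-0.016],[0,0,0],-0.2],[[0,0,-0.016],[0,0,0],-0.2]]}}

```text
t: 4.3
eef_pos: [665.7, -7.1, 60.0]
tcp_rot: [-3.139, -0.123, 0.002]
force: [0.6, -1.1, 0.0]
width: 0.401
finger_force: 0.0
```

Run:
```python
from h import *
fs=grab('side')
im=fs['img'].astype(int)
for r in range(222,252,2): print(r,['%d/%d'%(im[r,c,0],im[r,c,2]) for c in range(248,270,2)])
print(proj(fs,[[666,y,z] for y in(15,10) for z in(60,70,80)]).round(1).tolist())
save({'img':cv2.resize(fs['img'][180:280,210:330],(720,600),interpolation=2)},'crop7')
```

```text
222 ['28/28', '8/14', '6/0', '11/17', '12/10', '9/6', '11/11', '20/19', '48/48', '106/100', '114/107']
224 ['39/40', '16/16', '8/17', '12/14', '16/19', '18/17', '4/9', '8/9', '41/40', '106/101', '113/108']
226 ['57/55', '16/16', '11/18', '10/18', '3/10', '8/9', '19/22', '21/27', '50/56', '110/105', '114/108']
228 ['95/90', '71/68', '38/37', '4/7', '16/16', '9/14', '33/34', '33/44', '63/72', '114/109', '114/109']
230 ['113/105', '110/105', '63/61', '2/3', '17/21', '13/13', '45/46', '38/49', '58/68', '114/110', '114/108']
232 ['111/106', '110/104', '72/69', '18/17', '12/13', '2/5', '41/40', '33/40', '55/62', '112/106', '113/107']
234 ['114/107', '112/106', '78/74', '23/26', '4/6', '7/12', '34/34', '42/45', '49/59', '114/110', '113/108']
236 ['112/106', '110/104', '84/78', '21/24', '15/12', '13/14', '24/28', '44/53', '39/54', '107/104', '106/100']
238 ['113/107', '109/103', '87/89', '31/44', '29/41', '23/35', '31/42', '27/47', '32/53', '85/82', '76/70']
240 ['110/106', '112/105', '96/94', '24/53', '10/46', '13/47', '4/45', '1/44', '21/48', '59/57', '65/59']
242 ['111/105', '114/108', '105/103', '29/54', '6/48', '2/44', '14/49', '6/45', '36/51', '62/60', '63/59']
244 ['111/107', '114/111', '108/102', '87/88', '86/88', '88/91', '84/88', '58/60', '60/58', '66/57', '69/63']
246 ['114/110', '114/107', '113/107', '110/104', '115/107', '110/107', '109/104', '82/78', '65/58', '63/58', '62/56']
248 ['116/112', '113/108', '115/109', '114/108', '113/108', '113/107', '111/105', '86/80', '64/60', '66/60', '63/59']
250 ['118/112', '115/108', '110/103', '116/109', '116/110', '114/109', '111/104', '92/87', '69/63', '67/65', '62/55']
[[257.4, 247.9], [257.0, 244.3], [256.7, 240.7], [257.9, 246.4], [257.5, 242.8], [257.2, 239.2]]
```

View pics/crop7.png

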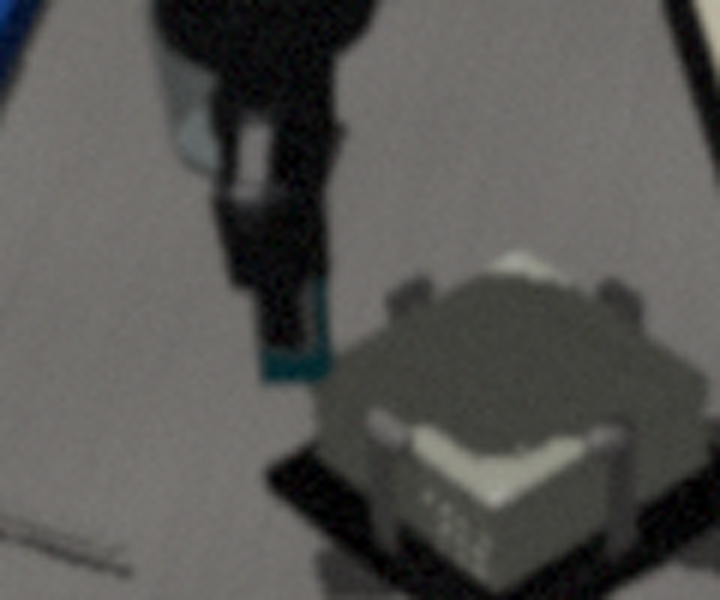

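The near finger overlaps the tab in the side view and ends at row 238, so the tip is at z about 85 and there is still room below. I'll go another 11 mm down, then close.

{"op": "send_rows", "data": {"commands": [[[0,0,-0.006],[0,0,0],-0.2],[[0,0,-0.011],[0,0,0],-0.2],[[0,0,-0.011],[0,0,0],-0.2],[[0,0,-0.011],[0,0,0],-0.2]]}}

```text
t: 4.75
eef_pos: [666.0, -7.1, 49.3]
tcp_rot: [-3.139, -0.123, 0.001]
force: [0.5, 0.1, -0.2]
width: 0.401
finger_force: 0.0
```

Run:
```python
from h import *
fs=grab('side')
im=fs['img'].astype(int)
for r in range(234,252,2): print(r,['%d/%d'%(im[r,c,0],im[r,c,2]) for c in range(248,270,2)])
```

```text
234 ['112/108', '111/105', '74/69', '6/8', '17/17', '20/20', '30/33', '42/48', '51/60', '111/104', '111/104']
236 ['113/109', '113/104', '79/76', '22/26', '8/10', '14/12', '31/34', '46/46', '47/59', '106/102', '105/100']
238 ['112/107', '111/107', '87/81', '29/30', '15/17', '13/16', '25/24', '45/50', '25/46', '81/81', '73/68']
240 ['112/107', '112/104', '90/86', '38/37', '12/13', '9/9', '31/31', '46/50', '16/45', '62/58', '65/59']
242 ['112/109', '111/106', '103/100', '40/49', '28/41', '30/43', '35/49', '32/50', '29/48', '63/58', '66/62']
244 ['115/108', '115/110', '109/104', '87/88', '89/91', '92/92', '86/87', '55/58', '64/58', '65/63', '68/63']
246 ['112/108', '113/108', '112/106', '111/106', '114/108', '113/108', '110/104', '82/77', '63/61', '66/60', '64/60']
248 ['114/110', '117/112', '117/110', '112/107', '114/108', '113/109', '110/104', '84/79', '63/59', '62/56', '62/55']
250 ['113/109', '113/109', '115/111', '117/113', '113/107', '112/108', '114/109', '97/92', '67/62', '66/60', '64/61']
```

{"op": "send_rows", "data": {"commands": [[[0,0,0],[0,0,0],-0.6],[[0,0,0],[0,0,0],-1],[[0,0,0],[0,0,0],-1],[[0,0,0],[0,0,0],-1],[[0,0,0],[0,0,0],-1],[[0,0,0],[0,0,0],-1]], "force": 110}}

```text
t: 5.4
eef_pos: [666.7, -7.3, 50.3]
tcp_rot: [3.139, 0.123, 0.001]
force: [-0.3, -0.2, 4.2]
width: 0.089
finger_force: 108.7
```

Gripped firmly, at 109 N and tab width. Now I peel by rotating about the far corner.

{"op": "send_rows", "data": {"commands": [[[0,0,0.004],[0.15,-2,0],-1],[[-0.001,0,0.0085],[0.3,-4,0],-1],[[-0.001,0,0.013],[0.5,-6,0],-1],[[-0.002,0,0.017],[0.6,-7.5,0],-1],[[-0.002,0,0.0205],[0.7,-9,0],-1],[[-0.002,0,0.0205],[0.7,-9,0],-1],[[-0.002,0,0.0205],[0.7,-9,0],-1],[[-0.002,0,0.0205],[0.7,-9,0],-1]]}}

```text
t: 6.2
eef_pos: [665.4, -7.1, 70.7]
tcp_rot: [-3.123, -0.122, -0.249]
force: [4.5, 0.6, 2.5]
width: 0.088
finger_force: 110.4
```

Run:
```python
from h import *
fs=grab('side'); s=manip.read_state(); print(s['force'],s['moment'],s['finger_force'],s['width'])
save({'img':cv2.resize(fs['img'][180:300,210:354],(720,600),interpolation=2)},'crop8')
```

```text
[4.39532123 1.14709425 2.11125916] [ 0.16295132 -0.57874732 -0.0867034 ] 110.40099620819092 0.08849657864525322
```

View pics/crop8.png

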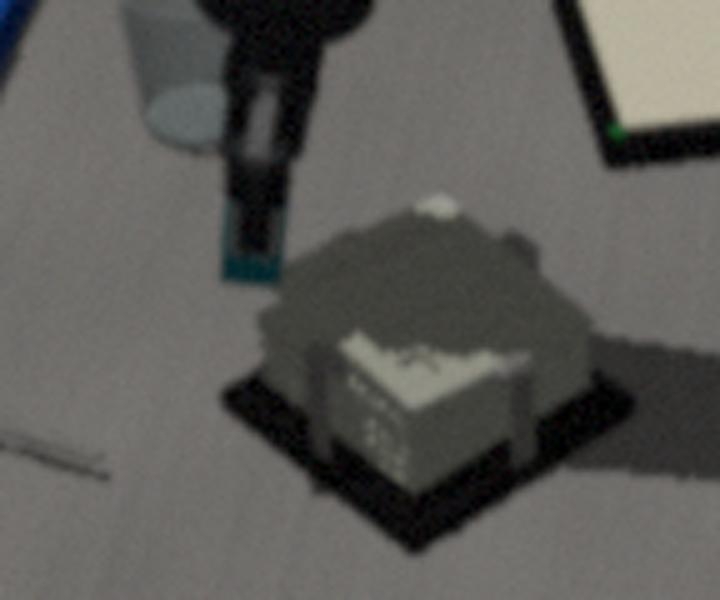

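The side crop shows the tab's foot up from row 243 to about 237 (roughly 19 mm). The two near clips are released, the far edge is still under its clips, and the tool feels a net upward push, so the far corner is pressed down. Now I lift clear.

{"op": "send_rows", "data": {"commands": [[[0,0,0.006],[0,0,0],-1],[[0,0,0.012],[0,0,0],-1],[[0,0,0.018],[0,0,0],-1],[[0,0,0.026],[0,0,0],-1],[[0,0,0.036],[0,0,0],-1],[[0,0,0.05],[0,0,0],-1],[[0,0,0.065],[0,0,0],-1],[[0,0,0.08],[0,0,0],-1],[[0,0,0.08],[0,0,0],-1],[[0,0,0.08],[0,0,0],-1]]}}

```text
t: 7.25
eef_pos: [664.9, -7.2, 151.2]
tcp_rot: [-3.124, -0.122, -0.249]
force: [-0.4, 0.3, -0.6]
width: 0.09
finger_force: 110.0
```

Run:
```python
from h import *
fs=grab('side'); save(fs,'lift'); s=manip.read_state(); print(s['force'],s['moment'],s['finger_force'],s['width'],s['eef_pos'])
h=cv2.cvtColor(fs['img'],cv2.COLOR_RGB2HSV)
k=np.zeros(h.shape[:2],np.uint8); k[150:320,230:360]=255
a=cv2.imread('pics/side0.png'); d=(cv2.absdiff(a,cv2.cvtColor(fs['img'],cv2.COLOR_RGB2BGR)).max(2)>25).astype(np.uint8)*255&k
ys,xs=np.where(d); print('changed bbox',xs.min(),xs.max(),ys.min(),ys.max())
w=cv2.inRange(h,(0,0,130),(180,60,255))&k
N,l,st,c=cv2.connectedComponentsWithStats(w)
print([ (st[i].tolist(),c[i].round().tolist()) for i in range(1,N) if st[i,4]>30])
t=cv2.inRange(h,(78,80,25),(100,255,255))&k; ys,xs=np.where(t); print('teal',xs.min(),xs.max(),ys.min(),ys.max())
# expected corners if tilted 9deg / level with tab raised 100
u=np.array([np.cos(.079),np.sin(.079),0]);v=np.array([-u[1],u[0],0]);z=np.array([0,0,1])
C=np.array([589,-13,47.])
for th in (0,9):
    t_=np.radians(th);U=u*np.cos(t_)+z*np.sin(t_);W=-u*np.sin(t_)+z*np.cos(t_)
    tab=np.array([664,-7,97+100.])
    o=tab-77*U-50*W
    print(th,proj(fs,[o+73.5*U+12*W,o-73.5*U+12*W,o+73.5*v+12*W,o-73.5*v+12*W]).round().tolist())
```

```text
[ 0.06113239 -0.22312113 -1.51333148] [-0.00267598  0.09402568  0.01067653] 109.96364951133728 0.08614997569474485 [664.08557177  -7.12699173 150.18760629]
changed bbox 250 359 150 275
[([326, 174, 34, 31, 865], [344.0, 189.0]), ([278, 218, 31, 13, 134], [292.0, 224.0])]
teal 237 263 150 207
0 [[259.0, 205.0], [329.0, 206.0], [291.0, 227.0], [296.0, 185.0]]
9 [[256.0, 205.0], [326.0, 215.0], [288.0, 232.0], [294.0, 190.0]]
```

Held free of the stack: the force reading matches the tray's weight. Next I level it and carry it to the pad.

{"op": "send_rows", "data": {"commands": [[[0,-0.005,0.01],[-0.15,2,0],-1],[[-0.005,-0.025,0.015],[-0.3,4,0],-1],[[-0.018,-0.055,0.015],[-0.5,6,0],-1],[[-0.03,-0.09,0.015],[-0.6,7.5,0],-1],[[-0.045,-0.125,0.015],[-0.7,9,0],-1],[[-0.06,-0.165,0.01],[-0.7,9,0],-1],[[-0.075,-0.205,0.005],[-0.7,9,0],-1],[[-0.09,-0.242,0],[-0.7,9,0],-1],[[-0.1,-0.27,-0.01],[-0.7,9,0],-1],[[-0.1045,-0.281,-0.02],[-0.7,9,0],-1]]}}

```text
t: 8.3
eef_pos: [558.3, -290.5, 128.9]
tcp_rot: [-3.139, -0.118, 0.002]
force: [0.5, 0.7, -1.3]
width: 0.087
finger_force: 109.9
```

{"op": "send_rows", "data": {"commands": [[[0,0,0],[0,0,0],-1],[[0,0,0],[0,0,0],-1],[[0,0,0],[0,0,0],-1]]}}

```text
t: 8.6
eef_pos: [560.4, -286.9, 130.4]
tcp_rot: [-3.139, -0.125, -0.0]
force: [0.4, 0.5, -1.8]
width: 0.084
finger_force: 109.8
```

Run:
```python
from h import *
fs=grab('side'); ft=grab('top'); s=manip.read_state(); print(s['force'],s['moment'],s['finger_force'],s['width'],s['eef_pos'],s['tcp_rot'])
a=cv2.cvtColor(cv2.imread('pics/side0.png'),cv2.COLOR_BGR2RGB)
for n,f,x0,x1,y0,y1 in(('side',fs,290,420,120,260),('top',ft,390,520,200,320)):
    h=cv2.cvtColor(f['img'],cv2.COLOR_RGB2HSV); k=np.zeros(h.shape[:2],np.uint8); k[y0:y1,x0:x1]=255
    w=cv2.inRange(h,(0,0,125),(180,60,255))&k
    N,l,st,c=cv2.connectedComponentsWithStats(w)
    print(n,[st[i].tolist() for i in range(1,N) if st[i,4]>20])
    for th in(0,6,-6):
        t_=np.radians(th);u=np.array([np.cos(.079),np.sin(.079),0]);v=np.array([-u[1],u[0],0]);z=np.array([0,0,1.])
        U=u*np.cos(t_)+z*np.sin(t_);W=-u*np.sin(t_)+z*np.cos(t_); tab=np.array([559.5,-288,97+80.]); o=tab-77*U-50*W
        print(th,proj(f,[o+73.5*U+12*W,o-73.5*U+12*W,o+73.5*v+12*W,o-73.5*v+12*W]).round().tolist())
img=fs['img'][:,:,0].astype(int)
for r in range(140,230,4): print(r,img[r,300:400:5])
```

```text
[ 0.35286236  0.05918936 -0.70227997] [ 0.04645677 -0.08220598 -0.01452027] 109.82936024665833 0.09121289801636323 [ 560.71384495 -287.02177746  130.81331279] [3.13881816e+00 1.25855765e-01 1.42115148e-03]
side [[330, 120, 53, 3, 113], [352, 133, 15, 7, 22], [344, 156, 13, 7, 26], [364, 173, 11, 8, 51], [333, 194, 22, 11, 139], [290, 223, 38, 37, 692], [368, 239, 25, 17, 181], [376, 251, 8, 5, 40]]
0 [[324.0, 147.0], [385.0, 148.0], [355.0, 163.0], [355.0, 132.0]]
6 [[323.0, 147.0], [383.0, 153.0], [353.0, 166.0], [353.0, 135.0]]
-6 [[326.0, 146.0], [387.0, 142.0], [356.0, 160.0], [356.0, 129.0]]
top [[390, 200, 71, 117, 3357], [471, 200, 49, 120, 3080], [481, 203, 22, 16, 117], [465, 213, 7, 6, 21], [410, 248, 22, 22, 289]]
0 [[445.0, 234.0], [450.0, 290.0], [420.0, 264.0], [475.0, 260.0]]
6 [[444.0, 233.0], [449.0, 288.0], [419.0, 263.0], [474.0, 258.0]]
-6 [[445.0, 236.0], [452.0, 291.0], [420.0, 266.0], [476.0, 261.0]]
140 [107 107 108 105  28  29  86  73  68  64  65  64  61 112  99  82  83  89
 112 114]
144 [109 112 106 110  13   6  85  65  63  62  61  63  65  66  64  80 107 111
[... 1137 characters left out ...]
 55]
200 [113 115 113 114 115 107   7 147 173 180 177  88  82  82  78  78  63   1
  49  47]
204 [114 117 115 113 117 118  12 160 150 118  87  52  22  20   0   0   2   8
  44  47]
208 [113 112 112 113 115 114  26  18  14  10  10   6   0  15  15  29  33  39
  49  47]
212 [110 113 113 113 113 114  73  21  46  48  87 106 109 106 110  83  53  48
  50  47]
216 [112 110 113 112 111 112 112 112 112 114 111 113 111 108 108 108 103  52
  46  44]
220 [111 110 114 110 115 114 115 114 109 111 111 111 110 108 108 104 105 107
  83  46]
224 [125 110 108 110 113 112 113 114 111 113 113 115 108 109 106 107 109 108
 109 108]
228 [ 94 128  95 106 111 110 113 111 112 113 114 109 111 106 107 107 107 108
 110 110]
```

The tray's outline in the side view has corners near (325,147), (383,148) and (355,162). That matches a level tray centred over the pad, with a clear gap below. Handing in.

```bash
python3 -c "
from station import manip
print(manip.finish_job())"
```

```text
the job is handed in; nothing more can be done
None
```

The job is handed in: the cover was peeled tab corner first, lifted clear, and is held level and still about 11 cm above the middle of the light pad; no verdict came back.

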